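# Eject an objective lens from the sloped stand

### The job

Get the blue-banded microscope objective out of the sloped ejector stand: press the red lever all the way down so that the lens is pushed up out of its cell by itself, then grip the raised part and draw it out along its slope. Lower it into the blue dish so that it stands upright on the dish's floor before you let go of it; never lay or drop it on the bench, and leave everything else where it is.

Things in the scene. Friction and masses are not known exactly. Their poses are not given: they have to be found in the camera images.
- stand: Fixed ejector stand on a 170 x 100 x 10 mm aluminium base plate, grey side cheeks, up to 135 mm tall. It differs in place and yaw from start to start. Origin on the bench straight below the seat of the cell. At yaw 0 its -x side faces the robot: the lever sticks out there, and the cell's upper face leans that way. The base plate reaches from 110 mm on the -x side to 60 mm on the +x side.
- cell: Light aluminium block, 62 x 64 mm across and 40 mm deep, fixed in the stand, with a round bore 31.5 mm wide open at its upper face. Origin at the centre of the seat ring on which the lens rests (76.7 mm above the bench). Its z axis is the bore's axis and points out of the bore, leaning 31.5 degrees (0.55 rad) from vertical towards the stand's -x side; its y axis is level. The open face is the plane z = 40 mm of this frame. Nothing stands above the face.
- lens: The objective lens: steel cylinder 30 mm in diameter, 38 mm tall, about 120 g, blue band near the top and blue rim around the glass in its top end. Origin at the centre of its underside, z axis along it to the top. At the start it sits in the cell, its top 2 mm below the face (not graspable). With the lever fully down its underside is 20 mm above the seat, so its upper 18 mm stand out of the face, all of it plain cylinder.
- lever (a joint): Ejector lever, rocks about a level axis parallel to the stand's y, 60 mm to the -x side of the stand's origin and 50 mm above the bench. 0 = paddle up, ejector pin down; 0.354 rad = hard stop, paddle down, pin fully raised. The paddle moves down about 25 mm over the travel. It has friction only, no spring: pushing it takes about 4 to 6 N and it stays where it is left, also with the lens's weight on the pin. It starts between 0 and 0.04.
- paddle (a point): Centre of the upper face of the red paddle of the lever, 36 mm (along the lever) x 40 mm wide, 72 mm from the lever's axis, about 130 mm to the -x side of the stand's origin; about 67 mm above the bench at the start and 42 mm when fully down. Free from above. It moves with the lever.
- dish_blue: Blue round dish, empty: 80 mm outside, 70 mm inside, rim 12 mm above the bench, flat floor 5 mm above the bench. Origin at the centre of its underside. Loose, 250 g. It stands to the left or the right of the stand, the white dish on the other side.
- dish_white: White dish of the same size with another, red-banded lens standing in it. Leave alone.
- lens_red: Lens of the same size with a red band, standing in the white dish. Leave alone.
- oil: Small amber bottle, 34 mm wide, 75 mm tall. Leave alone.
- slide_box: Wooden slide box, 95 x 160 x 35 mm. Leave alone.
- beaker: Glass cup, 66 mm wide, 85 mm tall. Leave alone.
- petri: Clear closed petri dishes, 92 mm wide, 30 mm tall. Leave alone.
- lens_brush: Brush, 150 mm long, lying on the bench. Leave alone.
- blower: Black rubber air blower, 52 mm wide, 100 mm tall, standing nozzle up. Leave alone.

How it is judged:
By the outcome, as a careful person would: the job done as asked, in the order asked, and still so for the second after the job is handed in, with the robot touching nothing.
It also fails if it takes over 51 s, if anything falls off the work surface, if the arm or the gripper's body presses on something with over 40 N, if the wrist force passes 120 N, or if a joint passes its speed limit or range.

### The arm

A 6-joint arm with a two-finger parallel gripper is mounted at the origin on the work surface. World frame = base frame: x ahead of the robot, y to its left, z up, the work surface at z = 0. Lengths are in m, angles in rad, forces in N, time in s.
With the tool pointing down it reaches from about 0.35 to 0.85 m from the base axis. Payload 8.1 kg.
Tool frame: the origin (TCP) lies between the finger pads; the fingertips stand 11 mm ahead of it and the grasp point (between the pads) lies 8 mm behind it (tips_ahead is the z of the fingertips in the tool frame, in m); z points along the fingers, y is the line along which they close (so a half turn about z gives the same grasp; the last joint's range is limited). The gripper opens to 93 mm and grips with 3 to 60 N. Pads are 15 mm wide; open, the fingers measure 128 mm over their backs; the gripper's body (75 mm by 188 mm) begins 65 mm behind the grasp point.
Start: joints at [1.195, 0.13, 1.488, -0, 1.523, -0.085], TCP at [0.172, 0.575, 0.23] pointing down, gripper open.
Joint ranges: [-2.96, 2.96], [-0.89, 2.26], [0.02, 2.5], [-1.34, 4.48], [0, 2.73], [-2.66, 2.66]. Speed limits (rad/s): [2.39, 2.39, 2.79, 3.14, 3.14, 3.14].

### API

Orientations are given as a rotation vector (axis times angle).
In Python, from plant import read_state, read_camera, close_job, tips_ahead gives the robot as it stands. The module is installed in compiled form; this text tells all that it offers.
- The arm moves only by the tool move_arm, never from a script. Its argument "plan" is a list of rows, each a list of 7 numbers: the turn, a rotation vector about the tool's x, y, z in units of 6 degrees (1.0 is 6 degrees), then the shift along the tool's x, y, z in units of 25 mm (1.0 is 25 mm), then the finger opening in mm, from 0 to 93. A call has exactly 10 rows; each row shifts and turns the commanded pose from where the row before left it, along the tool's axes as they then stand; what a row does not reach is not made up. A row lasts 1/10 s, in which the tool goes at most 50 mm and 8.59 degrees, less where a joint would pass 70% of its speed; a pose out of reach is approached as far as the arm can. A call is refused whole if a number of a shift passes 1 or a number of a turn 1, either way. A call with a gripper value outside its range is refused whole. The fingers move at their own pace and stop on an object; "force" is the grip in N (left out, the last holds). Time passes only in rows, so rows that do not move let the fingers close, or fill a call up. It gives the time, the measured TCP pose, the force, the opening and the grip force at its end, in the units of the state.
- read_state(): the state, without advancing time (a new reading comes with each control period).
- read_camera(name): name is "side" or "top"; returns a dict with "frame" (384x512x3 uint8, red, green, blue), "z_map" (384x512 float32, m along the optical axis (not along the pixel's ray), 0 where there is no reading), "fx", "fy", "cx", "cy" (pixels), "rvec" (rotation vector, rad) and "tvec" (3), from world to camera coordinates, as OpenCV has them. Camera axes: x right, y down, z forward; pixel columns grow to the right and rows downward; lengths in m; the calibration is good to about 2 mm. A picture is of the moment at which its call begins.
- close_job(): hands the job in; it is judged then, once.
The state is a dict: "t": time; "q": joint angles; "dq": joint speeds; "joint_torque": joint torques, N m; "tool_pos": TCP position; "orientation": TCP orientation; "force": force on the tool from outside, world axes, zero at the start; "wrist_torque": the same for the moment, N m; "opening": finger opening in m; "gripper_force": force on a finger pad.
Only numpy, scipy, OpenCV 4.12 (cv2) and the standard library are available. Lean on these libraries where they do the work, as an engineer would, in place of code of your own. Each camera call takes 0.05 s, during which the arm holds its last target. There are 200 camera calls.

## Working session

There is one attempt and no reset: what is moved stays moved. The work goes in short steps, Python scripts to look and compute and a tool call to move; the robot and the scene stay as the last step left them, time stands still between calls to the robot, and variables do not carry over. Pictures are saved under pics/ and viewed, at most 10 in all, crops included, and the job is handed in when it is done.

Besides the shell and the picture viewer there is one more tool, called after "Request:" as name([rows], argument=value, ...), one row to a line, values as JSON. move_arm: Moves the arm, as the interface text tells. Its arguments: {"type":"object","properties":{"plan":{"type":"array","items":{"type":"array","items":{"type":"number"}}},"force":{"type":"number"}},"required":["plan"]}

```bash
mkdir -p pics
cat > h.py <<'E'
import numpy as np, cv2
from scipy.spatial.transform import Rotation as R
from plant import *
def cam(n):
    c=read_camera(n); c['R']=R.from_rotvec(np.ravel(c['rvec'])).as_matrix(); return c
def pts(c):
    z=c['z_map']; v,u=np.mgrid[:z.shape[0],:z.shape[1]]
    p=np.stack([(u-c['cx'])/c['fx']*z,(v-c['cy'])/c['fy']*z,z],-1)
    w=(p-np.ravel(c['tvec']))@c['R']; w[z==0]=np.nan; return w
def ray(c,u,v,h):
    d=c['R'].T@np.array([(u-c['cx'])/c['fx'],(v-c['cy'])/c['fy'],1]); o=-c['R'].T@np.ravel(c['tvec'])
    return o+d*(h-o[2])/d[2]
def save(c,n): cv2.imwrite('pics/'+n,cv2.cvtColor(c['frame'],cv2.COLOR_RGB2BGR))
E
python3 - <<'E'
from h import *
a,b=cam('top'),cam('side')
img=np.vstack([a['frame'],b['frame']]); img=np.hstack([a['frame'],b['frame']])
cv2.imwrite('pics/a.png',cv2.cvtColor(cv2.resize(img,(800,300),interpolation=cv2.INTER_AREA),cv2.COLOR_RGB2BGR))
save(a,'top.png');save(b,'side.png')
for n,c in(('top',a),('side',b)):
    w=pts(c); h=cv2.cvtColor(c['frame'],cv2.COLOR_RGB2HSV)
    print(n,-c['R'].T@np.ravel(c['tvec']))
    for col,m in(('red',((h[...,0]<8)|(h[...,0]>172))&(h[...,1]>140)&(h[...,2]>80)),('blue',(h[...,0]>100)&(h[...,0]<125)&(h[...,1]>130)&(h[...,2]>60))):
        k,l,s,ce=cv2.connectedComponentsWithStats(m.astype(np.uint8))
        for i in range(1,k):
            if s[i,4]>25: print(col,s[i],ce[i].round(1),np.nanmedian(w[l==i],0).round(4),np.nanmin(w[l==i],0).round(3),np.nanmax(w[l==i],0).round(3))
print(tips_ahead,read_state())
E
```

```text
top [4.79034850e-01 1.37551561e-03 1.46055285e+00]
blue [162 207  20  20 314] [171.5 216.9] [0.4601 0.3088 0.004 ] [ 0.426  0.271 -0.007] [0.498 0.345 0.016]
side [0.51908484 0.92949915 0.92930873]
blue [274 294  29  26 583] [288.1 306.9] [0.4619 0.3074 0.006 ] [0.427 0.27  0.001] [0.497 0.346 0.016]
0.011 {'t': 0.1, 'q': array([ 1.19463230e+00,  1.31099695e-01,  1.48916247e+00, -5.68513294e-06,
        1.52296359e+00, -8.54154988e-02]), 'dq': array([-2.89860688e-05, -4.79883107e-04, -3.81595454e-03,  2.48197149e-03,
       -3.49397417e-04,  6.14333709e-05]), 'joint_torque': array([ 1.03979790e-03, -5.61347687e+01, -4.93088830e+01,  7.68804015e-02,
        2.93468556e-02, -5.09741130e-05]), 'tool_pos': array([0.17181392, 0.57437214, 0.22868826]), 'orientation': array([-4.55045887e-01, -3.10808930e+00,  2.49900028e-03]), 'force': array([0.37916599, 0.2983665 , 0.21526431]), 'wrist_torque': array([ 0.02300017,  0.01462343, -0.02376037]), 'gripper_force': 0.0, 'opening': 0.09313840469920488}
```

View pics/top.png

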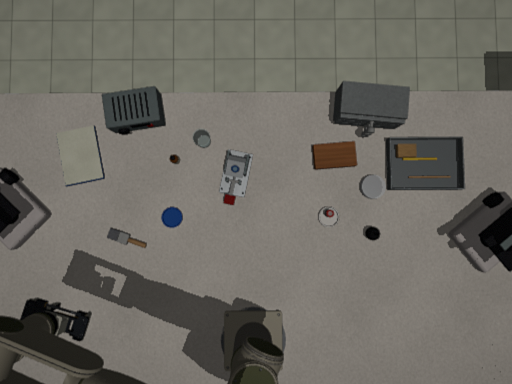

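View pics/side.png

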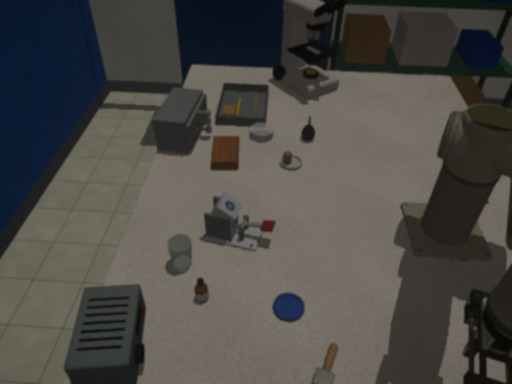

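The top view shows the stand at about (236,172), its red paddle at (229,199), the lens top at (235,169) and the blue dish at (172,217). In the side view the paddle is at (268,226) and the lens rim at (231,206). Next I measure the paddle, lens and base plate in those windows.

Run:
```python
from h import *
out=[]
for n,(x0,y0,x1,y1) in(('top',(205,135,265,215)),('side',(190,180,290,260))):
    c=cam(n); w=pts(c); f=c['frame']; h=cv2.cvtColor(f,cv2.COLOR_RGB2HSV)
    roi=np.zeros(h.shape[:2],bool); roi[y0:y1,x0:x1]=1
    for col,m in(('red',((h[...,0]<10)|(h[...,0]>170))&(h[...,1]>130)),('blue',(h[...,0]>98)&(h[...,0]<128)&(h[...,1]>90))):
        k,l,s,ce=cv2.connectedComponentsWithStats((m&roi).astype(np.uint8))
        for i in range(1,k):
            if s[i,4]>8: print(n,col,s[i],ce[i].round(1),np.nanmedian(w[l==i],0).round(4),'ray67',ray(c,*ce[i],.066).round(4),'ray109',ray(c,*ce[i],.108).round(4))
    # plate by height
    m=roi&(abs(w[...,2]-.010)<.005)&(w[...,0]>.45)&(w[...,0]<.8); 
    m3=roi&(w[...,2]>.03)
    for q in(m,m3): print(n,q.sum(),cv2.minAreaRect(w[q][:,:2].astype(np.float32)*1000))
    # bright plate
    cr=cv2.resize(f[y0:y1,x0:x1],(400,int(400*(y1-y0)/(x1-x0))) ,interpolation=cv2.INTER_CUBIC); out.append(cv2.resize(cr,(400,500)))
cv2.imwrite('pics/c.png',cv2.cvtColor(np.hstack(out),cv2.COLOR_RGB2BGR))
```

```text
top red [224 194  11  11  88] [228.9 199.2] [0.5253 0.0863 0.0656] ray67 [0.5247 0.0865 0.066 ] ray109 [0.5233 0.084  0.108 ]
top blue [231 166   8   6  28] [234.5 168.5] [0.6333 0.0636 0.1076] ray67 [0.6376 0.0656 0.066 ] ray109 [0.6328 0.0636 0.108 ]
top 526 ((624.999755859375, 70.91473388671875), (306.6288146972656, 221.27198791503906), 1.655682921409607)
top 724 ((631.6768798828125, 118.15296173095703), (181.843505859375, 210.71646118164062), 67.78992462158203)
side red [261 221  13  10  96] [267.2 225.3] [0.5264 0.0876 0.0679] ray67 [0.5262 0.0856 0.066 ] ray109 [0.5259 0.1266 0.108 ]
side 797 ((615.561279296875, -8.79779052734375), (312.6688537597656, 333.4905700683594), 3.6492860317230225)
side 1466 ((617.17138671875, 125.97938537597656), (191.1315155029297, 193.335205078125), 75.70549011230469)
```

View pics/c.png

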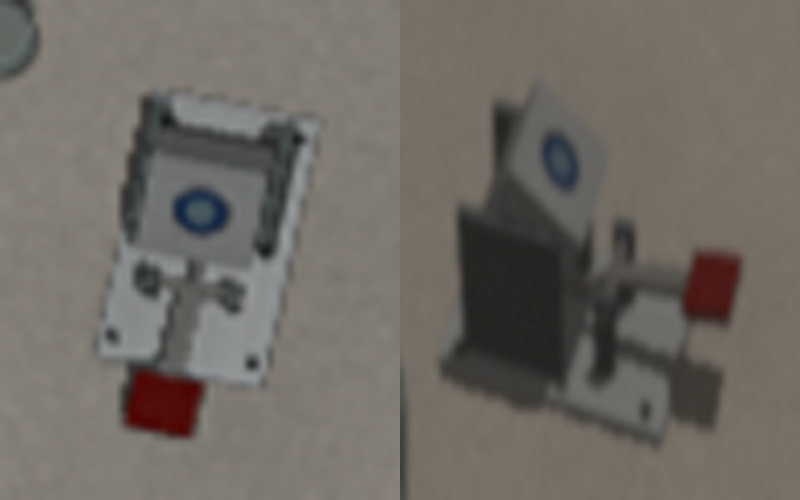

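The crop shows the red paddle square-on and the lens rim centred in the cell face. The paddle and lens positions match the stand's geometry, about 110 mm apart at a yaw of about -0.21. I'll write a helper that turns targets into tool-axis moves.

```bash
cat >> h.py <<'E'
P=np.array([.5255,.0863,.067]); L=np.array([.6333,.0636,.109])
yaw=np.arctan2(*(L-P)[1::-1]); U=np.array([np.cos(yaw),np.sin(yaw),0]); Z=np.array([0,0,1.])
s,co=np.sin(.55),np.cos(.55); A=-s*U+co*Z; S=L-.038*A
Yt=np.array([-U[1],U[0],0])
RT=np.stack([np.cross(Yt,-A),Yt,-A],1); RD=np.stack([np.cross(Yt,-Z),Yt,-Z],1)
DISH=np.array([.461,.308,0])
def to(tip,Rt):  # turn (6deg units, total) and then shift in the target's axes (25mm units), for the fingertip
    st=read_state(); Rc=R.from_rotvec(st['orientation']).as_matrix()
    turn=R.from_matrix(Rc.T@Rt).as_rotvec()/np.radians(6)
    sh=Rt.T@(tip-.011*Rt[:,2]-st['tool_pos'])/.025
    print('turn',turn.round(2),'shift',sh.round(2),'pos',st['tool_pos'].round(4),'F',st['force'].round(1),'op',st['opening'],'grip',st['gripper_force'],'t',st['t'])
E
python3 -c "
from h import *
print(yaw,S,A); to(P+[0,0,.06],RT)"
```

```text
-0.2075429772533079 [0.65273588 0.05950729 0.07660407] [-0.51147044  0.10770296  0.85252452]
turn [-0.23 -5.25 -0.77] shift [-13.1  -16.19  12.38] pos [0.1719 0.5745 0.229 ] F [ 0.4 -0.7  0.4] op 0.09290946844103175 grip 0.0 t 0.2
```

Request:
move_arm([
  [-0.04,-0.9,-0.13,0,0,0,0],
  [-0.04,-0.9,-0.13,0,0,0,0],
  [-0.04,-0.9,-0.13,0,0,0,0],
  [-0.04,-0.9,-0.13,0,0,0,0],
  [-0.04,-0.9,-0.13,0,0,0,0],
  [-0.03,-0.75,-0.12,0,0,0,0],
  [0,0,0,-0.8,-1,0.75,0],
  [0,0,0,-0.8,-1,0.75,0],
  [0,0,0,-0.8,-1,0.75,0],
  [0,0,0,-0.8,-1,0.75,0],
], force=30)

```text
t: 1.2
tool_pos: [0.2568, 0.4537, 0.2068]
orientation: [0.268, 2.579, -0.075]
force: [0.8, 0.6, 1.2]
opening: 0.0178
gripper_force: 0.0
```

Request:
move_arm([
  [0,0,0,-0.8,-1,0.75,0],
  [0,0,0,-0.8,-1,0.75,0],
  [0,0,0,-0.8,-1,0.75,0],
  [0,0,0,-0.8,-1,0.75,0],
  [0,0,0,-0.8,-1,0.75,0],
  [0,0,0,-0.8,-1,0.75,0],
  [0,0,0,-0.8,-1,0.75,0],
  [0,0,0,-0.8,-1,0.75,0],
  [0,0,0,-0.8,-1,0.75,0],
  [0,0,0,-0.8,-1,0.75,0],
])

```text
t: 2.2
tool_pos: [0.4682, 0.1535, 0.1519]
orientation: [0.269, 2.578, -0.074]
force: [0.1, 0.4, -0.4]
opening: 0.0002
gripper_force: 0.0
```

```bash
python3 -c "
from h import *
to(P+[0,0,.02],RT)"
```

```text
turn [ 0.01  0.01 -0.01] shift [-1.03 -2.16  3.23] pos [0.4682 0.1535 0.1519] F [ 0.1  0.4 -0.4] op 0.0002006484126600031 grip 0.0 t 2.2
```

Request:
move_arm([
  [0,0,0,-0.2,-0.43,0.65,0],
  [0,0,0,-0.2,-0.43,0.65,0],
  [0,0,0,-0.2,-0.43,0.65,0],
  [0,0,0,-0.2,-0.43,0.65,0],
  [0,0,0,-0.2,-0.43,0.65,0],
  [0,0,0,0,0,0,0],
  [0,0,0,0.1,0,0.17,0],
  [0,0,0,0.1,0,0.17,0],
  [0,0,0,0.1,0,0.17,0],
  [0,0,0,0.1,0,0.17,0],
])

```text
t: 3.2
tool_pos: [0.5196, 0.0898, 0.0763]
orientation: [0.268, 2.578, -0.074]
force: [-2.7, 1.0, 5.7]
opening: 0.0004
gripper_force: 2.3
```

Request:
move_arm([
  [0,0,0,0.05,0,0.09,0],
  [0,0,0,0.05,0,0.09,0],
  [0,0,0,0.05,0,0.09,0],
  [0,0,0,0.05,0,0.09,0],
  [0,0,0,0.05,0,0.09,0],
  [0,0,0,0.05,0,0.09,0],
  [0,0,0,0.05,0,0.09,0],
  [0,0,0,0,0,0,0],
  [0,0,0,0,0,0,0],
  [0,0,0,0,0,0,0],
])

```text
t: 4.2
tool_pos: [0.5199, 0.0887, 0.0577]
orientation: [0.27, 2.58, -0.075]
force: [0.4, -0.7, 0.1]
opening: 0.0003
gripper_force: 0.3
```

```bash
python3 -c "
from h import *
to(P+[0,0,-.025+.0039],RT)"
```

```text
turn [ 0.   -0.   -0.01] shift [ 0.05 -0.05  0.09] pos [0.5199 0.0887 0.0577] F [ 0.4 -0.7  0.1] op 0.00034563266932468635 grip 0.29416339471936226 t 4.2
```

Request:
move_arm([
  [0,0,0,0.04,0,0.07,0],
  [0,0,0,0.04,0,0.07,0],
  [0,0,0,0,0,0,0],
  [0,0,0,0,0,0,0],
  [0,0,0,0,0,0,0],
  [0,0,0,0,0,0,0],
  [0,0,0,0,0,0,0],
  [0,0,0,0,0,0,0],
  [0,0,0,0,0,0,0],
  [0,0,0,0,0,0,0],
])

```text
t: 5.2
tool_pos: [0.5205, 0.0888, 0.0543]
orientation: [0.27, 2.579, -0.075]
force: [-5.6, -0.1, 8.3]
opening: 0.0004
gripper_force: 4.5
```

Request:
move_arm([
  [0,0,0,0.03,0,0.05,0],
  [0,0,0,0,0,0,0],
  [0,0,0,0,0,0,0],
  [0,0,0,0,0,0,0],
  [0,0,0,0,0,0,0],
  [0,0,0,0,0,0,0],
  [0,0,0,0,0,0,0],
  [0,0,0,0,0,0,0],
  [0,0,0,0,0,0,0],
  [0,0,0,0,0,0,0],
])

```text
t: 6.2
tool_pos: [0.5208, 0.0888, 0.0538]
orientation: [0.27, 2.578, -0.075]
force: [-15.9, -1.5, 22.3]
opening: 0.0001
gripper_force: 12.3
```

Force climbs to 22 N with almost no travel, so the lever is on its hard stop. I'll back off and look.

Request:
move_arm([
  [0,0,0,-0.5,0,-0.85,0],
  [0,0,0,-0.5,0,-0.85,0],
  [0,0,0,-0.5,0,-0.85,0],
  [0,0,0,-0.5,0,-0.85,55],
  [0,0,0,-0.5,0,-0.85,55],
  [0,0,0,0,0,-1,55],
  [0,0,0,0,0,-1,55],
  [0,0,0,0,0,0,55],
  [0,0,0,0,0,0,55],
  [0,0,0,0,0,0,55],
])

```text
t: 7.2
tool_pos: [0.492, 0.0943, 0.2165]
orientation: [0.27, 2.581, -0.076]
force: [-0.3, 0.0, -0.6]
opening: 0.0515
gripper_force: 0.0
```

Run:
```python
from h import *
to(S+A*.105,RT)
out=[]
for n,(x0,y0,x1,y1) in(('top',(205,135,265,215)),('side',(190,180,290,260))):
    c=cam(n); w=pts(c); f=c['frame']; h=cv2.cvtColor(f,cv2.COLOR_RGB2HSV)
    roi=np.zeros(h.shape[:2],bool); roi[y0:y1,x0:x1]=1
    for col,m in(('red',((h[...,0]<10)|(h[...,0]>170))&(h[...,1]>130)),('blue',(h[...,0]>98)&(h[...,0]<128)&(h[...,1]>90))):
        q=m&roi
        if q.sum()>8:
            p=w[q]; print(n,col,q.sum(),np.argwhere(q).mean(0)[::-1].round(1),np.nanmedian(p,0).round(4),'in cell',(np.nanmedian((p-S)@np.stack([np.cross(Yt,A),Yt,A],1),0)*1000).round(1))
    out.append(cv2.resize(f[y0:y1,x0:x1],(400,500),interpolation=cv2.INTER_CUBIC))
cv2.imwrite('pics/d.png',cv2.cvtColor(np.hstack(out),cv2.COLOR_RGB2BGR))
```

```text
turn [-0.   -0.02 -0.  ] shift [-2.68 -0.04  3.57] pos [0.492  0.0943 0.2165] F [-0.3  0.  -0.6] op 0.05152868744623827 grip 0.0 t 7.2
top red 87 [229.3 199.5] [0.5227 0.0876 0.0397] in cell [-131.1   -0.2   37.4]
top blue 35 [232.9 171.9] [0.6238 0.0666 0.1254] in cell [-0.3  0.7 56.7]
side red 100 [266.7 231.6] [0.5265 0.0884 0.0429] in cell [-127.9    2.2   39.2]
side blue 15 [232.4 203.2] [0.6253 0.0701 0.1291] in cell [ 1.9  4.6 59.4]
```

View pics/d.png

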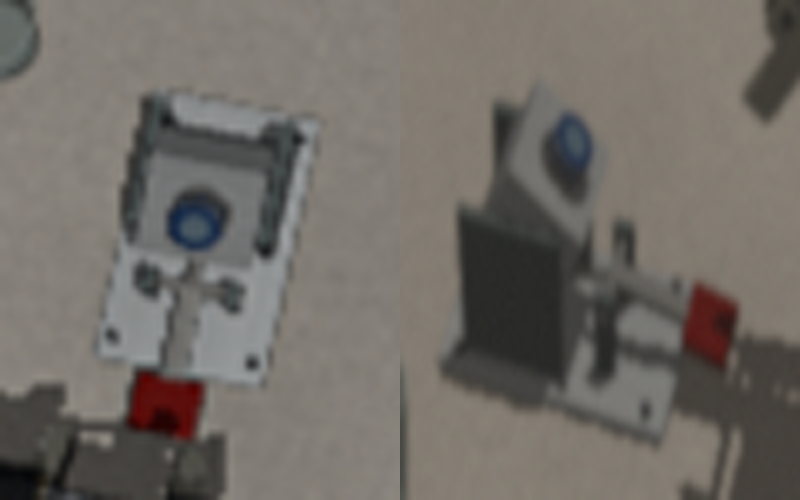

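The lens is raised to about 57 mm (58 mm nominal) and on its axis within 1 mm. In the crop its rim is at (195,220) in the left half, and the paddle is down. Next is the approach along the axis.

Request:
move_arm([
  [0,0,0,-0.67,0,0,55],
  [0,0,0,-0.67,0,0,55],
  [0,0,0,-0.67,-0.02,0,55],
  [0,0,0,-0.67,-0.02,0,55],
  [0,0,0,0,0,0.7,55],
  [0,0,0,0,0,0.7,55],
  [0,0,0,0,0,0.7,55],
  [0,0,0,0,0,0.7,55],
  [0,0,0,0,0,0.7,55],
  [0,0,0,0,0,0,55],
])

```text
t: 8.3
tool_pos: [0.5913, 0.0716, 0.1742]
orientation: [0.27, 2.585, -0.077]
force: [-0.1, 0.1, 0.3]
opening: 0.0552
gripper_force: 0.0
```

```bash
python3 -c "
from h import *
to(S+A*.0425,RT)"
```

```text
turn [-0.02 -0.06 -0.  ] shift [-0.09  0.03  2.5 ] pos [0.5913 0.0716 0.1742] F [-0.1  0.1  0.3] op 0.05518179335333688 grip 0.0 t 8.3
```

Request:
move_arm([
  [-0.02,-0.06,0,-0.09,0.03,0,55],
  [0,0,0,0,0,0.5,55],
  [0,0,0,0,0,0.5,55],
  [0,0,0,0,0,0.5,55],
  [0,0,0,0,0,0.35,55],
  [0,0,0,0,0,0.25,55],
  [0,0,0,0,0,0.2,55],
  [0,0,0,0,0,0.2,55],
  [0,0,0,0,0,0,55],
  [0,0,0,0,0,0,55],
])

```text
t: 9.3
tool_pos: [0.6272, 0.0662, 0.127]
orientation: [0.268, 2.573, -0.073]
force: [-0.3, 0.6, 0.7]
opening: 0.0551
gripper_force: 0.0
```

```bash
python3 -c "
from h import *
to(S+A*.0425,RT)"
```

```text
turn [ 0.03  0.06 -0.01] shift [ 0.16 -0.05  0.13] pos [0.6272 0.0662 0.127 ] F [-0.3  0.6  0.7] op 0.05508496613162218 grip 0.0 t 9.3
```

Request:
move_arm([
  [0.02,0.04,0,0.07,-0.02,0.05,55],
  [0,0,0,0.07,-0.02,0.05,55],
  [0,0,0,0,0,0,55],
  [0,0,0,0,0,0,55],
  [0,0,0,0,0,0,55],
  [0,0,0,0,0,0,55],
  [0,0,0,0,0,0,55],
  [0,0,0,0,0,0,55],
  [0,0,0,0,0,0,55],
  [0,0,0,0,0,0,55],
])

```text
t: 10.3
tool_pos: [0.6254, 0.0655, 0.1229]
orientation: [0.269, 2.577, -0.075]
force: [-0.5, 0.2, 0.6]
opening: 0.0549
gripper_force: 0.0
```

```bash
python3 -c "
from h import *
to(S+A*.0425,RT)"
```

```text
turn [ 0.01  0.02 -0.01] shift [ 0.01 -0.01  0.02] pos [0.6254 0.0655 0.1229] F [-0.5  0.2  0.6] op 0.05493006437069508 grip 0.0 t 10.3
```

Request:
move_arm([
  [0,0,0,0,0,0,20],
  [0,0,0,0,0,0,20],
  [0,0,0,0,0,0,20],
  [0,0,0,0,0,0,20],
  [0,0,0,0,0,0,20],
  [0,0,0,0,0,0,20],
  [0,0,0,0,0,0,20],
  [0,0,0,0,0,0,20],
  [0,0,0,0,0,0,20],
  [0,0,0,0,0,0,20],
], force=35)

```text
t: 11.3
tool_pos: [0.6256, 0.0641, 0.1235]
orientation: [0.27, 2.577, -0.078]
force: [-3.0, -6.9, 4.5]
opening: 0.0293
gripper_force: 35.0
```

Request:
move_arm([
  [0,0,0,0,-0.05,0,20],
  [0,0,0,0,0,-0.1,20],
  [0,0,0,0,0,-0.15,20],
  [0,0,0,0,0,-0.2,20],
  [0,0,0,0,0,-0.2,20],
  [0,0,0,0,0,-0.3,20],
  [0,0,0,0,0,-0.4,20],
  [0,0,0,0,0,-0.4,20],
  [0,0,0,0,0,-0.4,20],
  [0,0,0,0,0,0,20],
])

```text
t: 12.3
tool_pos: [0.5979, 0.0706, 0.1709]
orientation: [0.269, 2.574, -0.074]
force: [-0.5, -0.3, -1.0]
opening: 0.0292
gripper_force: 34.9
```

Run:
```python
from h import *
to(S+A*.14,RT)
out=[]
for n,(x0,y0,x1,y1) in(('top',(205,135,265,215)),('side',(190,180,290,260))):
    c=cam(n); out.append(cv2.resize(c['frame'][y0:y1,x0:x1],(400,500),interpolation=cv2.INTER_CUBIC))
cv2.imwrite('pics/e.png',cv2.cvtColor(np.hstack(out),cv2.COLOR_RGB2BGR))
```

```text
turn [ 0.02  0.05 -0.01] shift [ 0.06  0.02 -1.65] pos [0.5979 0.0706 0.1709] F [-0.5 -0.3 -1. ] op 0.02917358355835652 grip 34.94320213794708 t 12.3
```

View pics/e.png

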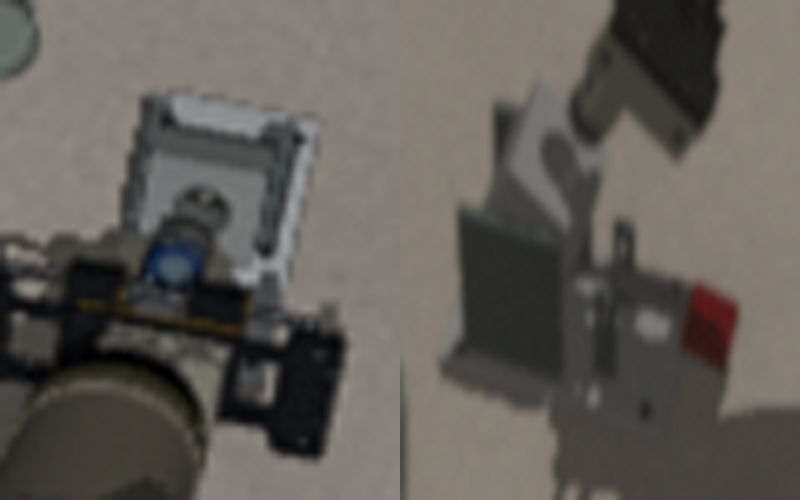

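The lens is out of the bore and held, with its glass at (175,265) in the left half; the paddle stays down. I'll back off further, then turn upright.

Request:
move_arm([
  [0,0,0,0,0,-0.6,20],
  [0,0,0,0,0,-0.7,20],
  [0,0,0,0,0,-0.7,20],
  [0,0,0,0,0,-0.5,20],
  [0,0.9,0,0,0,0,20],
  [0,0.9,0,0,0,0,20],
  [0,0.9,0,0,0,0,20],
  [0,0.9,0,0,0,0,20],
  [0,0.9,0,0,0,0,20],
  [0,0.8,0,0,0,0,20],
])

```text
t: 13.4
tool_pos: [0.5658, 0.0766, 0.2219]
orientation: [-0.326, -3.119, -0.003]
force: [0.4, -0.6, -0.9]
opening: 0.0291
gripper_force: 34.9
```

```bash
python3 -c "
from h import *
to(DISH+[0,0,.1275],RD)"
```

```text
turn [ 0.01 -0.06 -0.  ] shift [6.01 8.19 3.33] pos [0.5658 0.0766 0.2219] F [ 0.4 -0.6 -0.9] op 0.029112294369244927 grip 34.938626289367676 t 13.4
```

Request:
move_arm([
  [0,0,0,0.66,0.9,0.1,20],
  [0,0,0,0.66,0.9,0.1,20],
  [0,0,0,0.66,0.9,0.2,20],
  [0,0,0,0.66,0.9,0.3,20],
  [0,0,0,0.66,0.9,0.4,20],
  [0,0,0,0.66,0.9,0.4,20],
  [0,0,0,0.66,0.9,0.5,20],
  [0,0,0,0.66,0.9,0.5,20],
  [0,0,0,0.66,0.9,0.5,20],
  [0,0,0,0,0,0,20],
])

```text
t: 14.4
tool_pos: [0.459, 0.3076, 0.1448]
orientation: [-0.321, -3.119, 0.0]
force: [-0.1, 0.5, -2.2]
opening: 0.0291
gripper_force: 34.9
```

Request:
move_arm([
  [0,0,0,0,0,0.3,20],
  [0,0,0,0,0,0.3,20],
  [0,0,0,0,0,0.3,20],
  [0,0,0,0,0,0.2,20],
  [0,0,0,0,0,0.1,20],
  [0,0,0,0,0,0,20],
  [0,0,0,0,0,0,20],
  [0,0,0,0,0,0,20],
  [0,0,0,0,0,0,20],
  [0,0,0,0,0,0,20],
])

```text
t: 15.4
tool_pos: [0.4618, 0.3059, 0.1178]
orientation: [-0.326, -3.122, -0.003]
force: [0.2, 0.6, -1.5]
opening: 0.0291
gripper_force: 34.9
```

Run:
```python
from h import *
to(DISH+[0,0,.0275],RD)
out=[]
for n,(x0,y0,x1,y1) in(('top',(135,185,215,265)),('side',(240,240,340,340))):
    c=cam(n); out.append(cv2.resize(c['frame'][y0:y1,x0:x1],(400,400),interpolation=cv2.INTER_CUBIC))
cv2.imwrite('pics/f.png',cv2.cvtColor(np.hstack(out),cv2.COLOR_RGB2BGR))
```

```text
turn [ 0.01 -0.02 -0.  ] shift [0.05 0.08 3.17] pos [0.4618 0.3059 0.1178] F [ 0.2  0.6 -1.5] op 0.0291457862296689 grip 34.93593692779541 t 15.4
```

View pics/f.png

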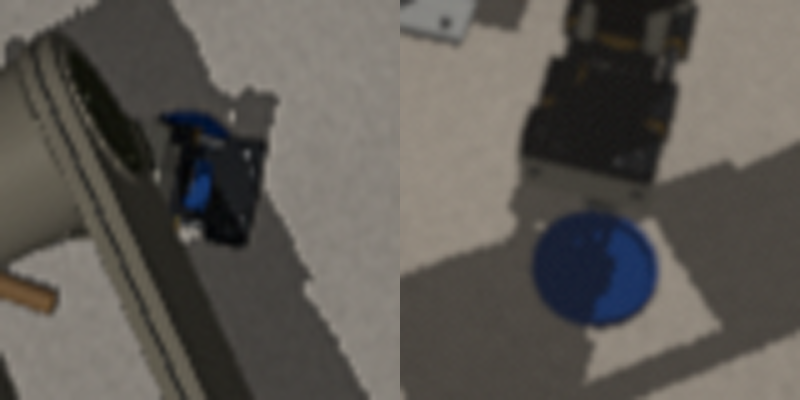

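The lens is over the dish (dish at about (195,170) in the left half of the crop), though the fingers hide it in the side view. I'll lower it and watch the force.

Request:
move_arm([
  [0,-0.02,0,0.05,0.08,0.4,20],
  [0,0,0,0,0,0.5,20],
  [0,0,0,0,0,0.5,20],
  [0,0,0,0,0,0.5,20],
  [0,0,0,0,0,0.4,20],
  [0,0,0,0,0,0.3,20],
  [0,0,0,0,0,0.2,20],
  [0,0,0,0,0,0,20],
  [0,0,0,0,0,0,20],
  [0,0,0,0,0,0,20],
])

```text
t: 16.5
tool_pos: [0.4613, 0.3083, 0.0482]
orientation: [0.326, 3.124, 0.003]
force: [0.1, 0.9, -1.6]
opening: 0.0292
gripper_force: 34.9
```

Run:
```python
from h import *
to(DISH+[0,0,.0275],RD)
c=cam('side'); cv2.imwrite('pics/g.png',cv2.cvtColor(cv2.resize(c['frame'][250:330,240:340],(750,600),interpolation=cv2.INTER_CUBIC),cv2.COLOR_RGB2BGR))
```

```text
turn [ 0.02  0.   -0.  ] shift [ 0.01 -0.01  0.39] pos [0.4613 0.3083 0.0482] F [ 0.1  0.9 -1.6] op 0.029187254755467983 grip 34.935927987098694 t 16.5
```

View pics/g.png

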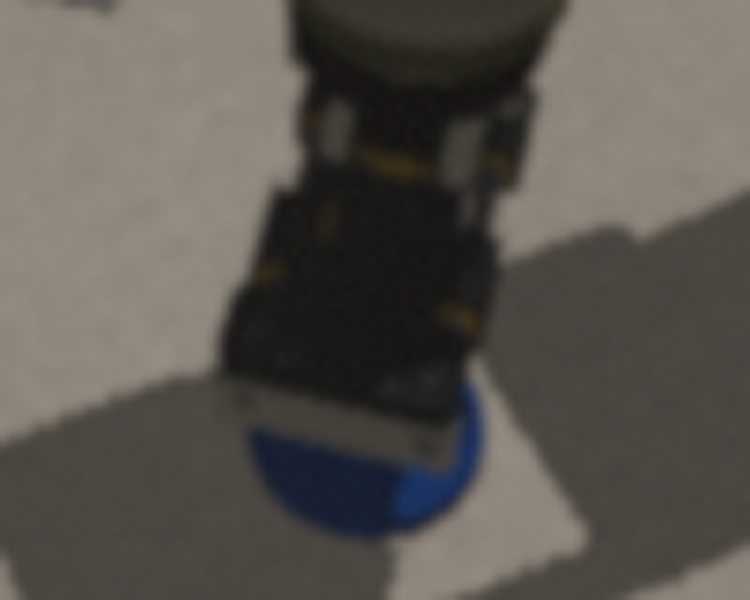

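The gripper hides the lens over the dish, which is at about (365,480). About 10 mm remains, so I'll go on by force.

Request:
move_arm([
  [0,0,0,0,0,0.1,20],
  [0,0,0,0,0,0.1,20],
  [0,0,0,0,0,0.08,20],
  [0,0,0,0,0,0.04,20],
  [0,0,0,0,0,0.02,20],
  [0,0,0,0,0,0,20],
  [0,0,0,0,0,0,20],
  [0,0,0,0,0,0,20],
  [0,0,0,0,0,0,20],
  [0,0,0,0,0,0,20],
])

```text
t: 17.55
tool_pos: [0.4615, 0.308, 0.0408]
orientation: [0.326, 3.124, 0.002]
force: [-4.6, -5.3, 14.5]
opening: 0.0293
gripper_force: 35.1
```

Request:
move_arm([
  [0,0,0,0,0,0.04,20],
  [0,0,0,0,0,0,20],
  [0,0,0,0,0,0,20],
  [0,0,0,0,0,0,20],
  [0,0,0,0,0,0,20],
  [0,0,0,0,0,0,20],
  [0,0,0,0,0,0,20],
  [0,0,0,0,0,0,20],
  [0,0,0,0,0,0,20],
  [0,0,0,0,0,0,20],
])

```text
t: 18.55
tool_pos: [0.4617, 0.308, 0.0407]
orientation: [0.326, 3.124, 0.002]
force: [-8.2, -8.3, 22.2]
opening: 0.0291
gripper_force: 35.1
```

Contact came within about 2 mm of the expected floor height. On the rim it would have come about 7 mm early, so the lens is on the floor. I'll take the load off, soften the grip so it settles, then open.

Request:
move_arm([
  [0,0,0,0,0,-0.05,20],
  [0,0,0,0,0,0,20],
  [0,0,0,0,0,0,20],
  [0,0,0,0,0,0,20],
  [0,0,0,0,0,0,20],
  [0,0,0,0,0,0,20],
  [0,0,0,0,0,0,20],
  [0,0,0,0,0,0,20],
  [0,0,0,0,0,0,20],
  [0,0,0,0,0,0,20],
], force=4)

```text
t: 19.55
tool_pos: [0.4614, 0.3076, 0.0397]
orientation: [0.326, 3.124, 0.001]
force: [-0.5, -5.7, 7.5]
opening: 0.0294
gripper_force: 4.0
```

Request:
move_arm([
  [0,0,0,0,-0.04,0,20],
  [0,0,0,0,0,0,20],
  [0,0,0,0,0,0,20],
  [0,0,0,0,0,0,31],
  [0,0,0,0,0,0,33],
  [0,0,0,0,0,0,36],
  [0,0,0,0,0,0,42],
  [0,0,0,0,0,0,50],
  [0,0,0,0,0,0,55],
  [0,0,0,0,0,0,55],
])

```text
t: 20.55
tool_pos: [0.4605, 0.3071, 0.0392]
orientation: [-0.326, -3.124, -0.002]
force: [-0.2, -1.1, -0.8]
opening: 0.0547
gripper_force: 0.0
```

Request:
move_arm([
  [0,0,0,0,0,-0.2,55],
  [0,0,0,0,0,-0.4,55],
  [0,0,0,0,0,-0.7,55],
  [0,0,0,0,0,-0.8,55],
  [0,0,0,0,0,-0.8,55],
  [0,0,0,0,0,-0.8,55],
  [0,0,0,0.8,0,-0.8,55],
  [0,0,0,0.8,0,-0.6,55],
  [0,0,0,0.8,0,0,55],
  [0,0,0,0,0,0,55],
])

```text
t: 21.55
tool_pos: [0.4009, 0.3202, 0.1685]
orientation: [0.324, 3.124, 0.004]
force: [0.3, -0.3, -0.0]
opening: 0.0548
gripper_force: 0.0
```

Run:
```python
from h import *
st=read_state();print(st['t'],st['tool_pos'],st['force'])
c=cam('side'); w=pts(c); cv2.imwrite('pics/i.png',cv2.cvtColor(np.hstack([cv2.resize(c['frame'][250:330,240:340],(400,320),interpolation=cv2.INTER_CUBIC),cv2.resize(cam('top')['frame'][180:260,130:230],(400,320),interpolation=cv2.INTER_CUBIC)]),cv2.COLOR_RGB2BGR))
m=(np.hypot(w[...,0]-.461,w[...,1]-.308)<.03)&(w[...,2]>.038)&(w[...,2]<.05)
print(m.sum(),np.nanmean(w[m],0),np.nanmax(w[m],0),np.nanmin(w[m],0))
```

```text
21.55 [0.40088698 0.32017793 0.16852614] [ 0.31484293 -0.33789771 -0.00971387]
110 [0.46087518 0.30988968 0.04369306] [0.47439781 0.32465311 0.04752479] [0.44710153 0.29343895 0.03827078]
```

View pics/i.png

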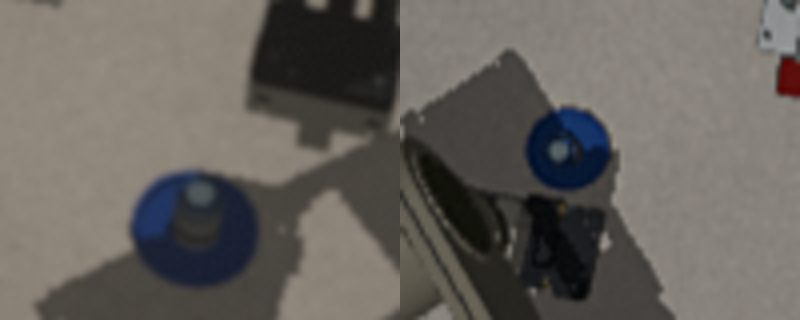

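The lens stands upright in the dish: its top is at (200,192) in the left half at about 43 mm height, and the gripper is clear. Handing in.

```bash
python3 -c "
from plant import close_job
print(close_job())"
```

```text
the job is handed in; nothing more can be done
None
```

The lever was pressed to its stop and the blue-banded lens drawn out along its slope; it now stands upright in the blue dish, and the job was handed in at about 22 s, with no verdict shown.

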